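# Turn a plaster mould over on its drying stand and change over the fans

### The job

The plaster mould has dried long enough on its end in front of the rear fan: switch that fan off by turning the selector to its middle position, then tip the mould away from you, over its lower back edge, so that it lies on its back on the wooden slats with the hollow facing straight up, squarely under the overhead hood. Only when it lies still, turn the selector on to the other side to start the overhead fan. Plaster chips, so push it gently, and leave the stand and the things round it undisturbed.

Things in the scene. Friction and masses are not known exactly. Their poses are not given: they have to be found in the camera images.
- mould: White plaster half mould: block 60 mm thick (its x), 100 wide (its y), 140 tall (its z), 0.5 to 1 kg, standing loose on end. Origin: centre of its underside. Front face (x = -30, towards the robot): round hollow 76 mm across, 20 deep, centred 55 mm above the foot; flat from 93 to 140 mm up except two small corner dimples. Back (x = +30) flat. Lying on its back, its x axis points straight down.
- mould_push (a point): Point on the mould's front face, on its middle line, 118 mm above its foot and 22 mm below its top edge: a good height to push. Tipped back by about 23 degrees (this point then some 50 mm farther from the robot), the mould balances on its lower back edge; beyond that it falls over by itself. Axes as the mould's.
- mould_mid (a point): Centre of the mould block, 70 mm above its foot. Axes as the mould's.
- dryer: Fixed drying stand. Origin on the bench (z = 0) below the front edge of its wooden slats; x points away from the robot, towards the rear fan. Grey base pan, top at z = 10 mm, x -95 to +230, y -95 to +95 mm. Two 20 mm square posts at x = 205, y = +-84 rise to z = 448 mm, the rear fan (120 mm square, x from 183) between them. They carry the overhead hood on arms at y = +-84, from x = -13 back.
- dryer_step (a point): Middle of the top front edge of the slats, stand origin + (0, 0, 18) mm. The mould stands on the pan in front of it, its back 2 to 7 mm from this 8 mm high step, which stops its heel when it is pushed, so that it tips over the step.
- dryer_bed (a point): On the bed of wooden slats (x 0 to 154, y -75 to +75 mm of the stand, top at z = 18 mm): stand origin + (62, 0, 18) mm. Seen from above, the mould's centre comes to lie here when it tips straight over the step.
- dryer_hood_edge (a point): Middle of the lower front edge of the overhead hood, stand origin + (-80, 0, 412) mm. The hood is a flat box from here back to x = +135, 148 mm wide, underside at z = 410 mm, with a fan on top up to z = 470 mm. It juts out some 15 mm in front of the standing mould's face, so the tool must lean back towards the robot, about 25 to 45 degrees, to push the mould.
- switch_box: Fixed surface-mounted switch enclosure, 90 x 78 mm and 57.5 mm high with its scale plate. Origin: centre of its underside. x points to the middle (off) mark, away from the robot at yaw 0. Marks round the handle: a single dash (rear fan), a small ring in the middle (off), a double dash (overhead fan).
- selector_grip (a point): Grip point on the selector's axis, 27 mm above the scale plate (84.5 mm above the bench). The handle is a black upright bar, 40 mm long (its x; the end with the white line is the pointer), 13 mm thick (its y), from 4 to 30 mm above the plate, on a disc 41 mm across and 5 mm high. With the TCP here, tool down, the fingertips end 3 mm above the disc.
- selector (a joint): Angle of the selector in rad, growing clockwise seen from above: -1.05 single dash, rear fan on (the start, at or near its stop); 0 off (bar along the enclosure's x); +1.05 double dash, overhead fan on (at its stop). It stays where it is left; about 0.07 N m turns it.
- plaster_bowl: Bystander: green rubber mixing bowl, 110 mm across, 55 mm high. Origin: centre of its underside.
- small_glass: Bystander: small glass, 35 mm across, 71 mm high. Origin: centre of its underside.
- ink_bottle: Bystander: small blue bottle with white cap, 34 mm across, 60 mm high. Origin: centre of its underside.
- tape_roll: Bystander: roll of white tape lying flat, 66 mm across, 19 mm high. Origin: centre of its underside.
Mind the look-alikes: they are no part of the job. Leave any blue or orange look-alike of the switch_box alone. What is shaped like the mould but blue is not meant.

How it is judged:
On the way, in this order (a step that is already met when the one before it is completed fails the run):
1. the selector is at off (within 0.25 rad) while the mould still stands (value of joint selector between -0.25 and 0.25 rad and angle between mould's own z axis and vertical below 0.15 rad), for 0.3 s.
2. the mould lies still on its back, hollow up, with the selector at off (value of joint selector between -0.3 and 0.3 rad and angle between mould's own x axis and vertical above 3 rad and linear speed of mould below 0.03 m/s), for 0.3 s.
At the end, for the whole second after the job is handed in: The mould lies still on its back on the slats, hollow up (level within 6 degrees), square to the stand within 10 degrees and its centre within 25 mm of the bed point under the hood; the selector is on the overhead-fan side, within 0.2 rad of its stop (value of joint selector above 0.85 rad and angle between mould's own x axis and vertical above 3.04 rad and horizontal distance between mould_mid and dryer_bed below 0.025 m and angle between the z axis of mould and the x axis of dryer, either way round below 0.17 rad and linear speed of mould below 0.02 m/s); the robot touches nothing.
It fails at once if the mould is tipped while the rear fan is still switched on (angle between mould's own z axis and vertical above 0.35 rad and value of joint selector below -0.35 rad).
It fails at once if the overhead fan is switched on before the mould lies on its back (angle between mould's own x axis and vertical below 2.9 rad and value of joint selector above 0.4 rad).
It fails at once if the mould is pushed or squeezed with more than 25 N (contact force between the arm and mould above 25 N).
It fails at once if the arm knocks against the drying stand (more than 15 N) (contact force between the arm and dryer above 15 N).
It fails at once if a bystander is moved by more than 20 mm (distance of any of plaster_bowl, small_glass, ink_bottle, tape_roll from where it was at the start of the episode above 0.02 m).
It also fails if it takes over 72 s, if anything falls off the work surface, if the arm or the gripper's body presses on something with over 40 N, if the wrist force passes 120 N, or if a joint passes its speed limit or range.

### The arm

A 6-joint arm with a two-finger parallel gripper is mounted at the origin on a cart in front of the work surface, level with it; the furniture and walls round the work are solid. World frame = base frame: x ahead of the robot, y to its left, z up, the work surface at z = 0. Lengths are in m, angles in rad, forces in N, time in s.
With the tool pointing down it reaches from about 0.4 to 0.825 m from the base axis. Payload 7 kg.
Tool frame: the origin (TCP) lies between the finger pads, 19 mm behind the fingertips; this is the grasp point; z points along the fingers, y is the line along which they close (so a half turn about z gives the same grasp; the last joint's range is limited). The gripper opens to 88 mm and grips with 3 to 60 N. Pads are 19 mm wide; open, the fingers measure 130 mm over their backs; the gripper's body (78 mm by 193 mm) begins 47 mm behind the grasp point.
Start: joints at [1.406, 0.359, 0.012, 0, -1.224, -0.288], TCP at [0.295, 0.607, 0.245] pointing down, gripper open.
Joint ranges: [-3.07, 3.07], [-1.43, 2.12], [-1.02, 1.25], [-3.03, 1.67], [-3.05, -0], [-3.03, 3.03]. Speed limits (rad/s): [2.39, 2.39, 3.01, 3.14, 3.14, 3.14].

### API

Orientations are given as [roll, pitch, yaw] about the fixed x, y, z axes, in that order (R = Rz(yaw) Ry(pitch) Rx(roll)).
In Python, from station import arm gives the robot as it stands.
- The arm moves only by the shell command python3 -m crank 'ROWS' [OPENING] [FORCE]. ROWS is JSON, a list of rows, each an object of numbers: "dx", "dy", "dz": the shift along the tool's x, y, z in cm; "wx", "wy", "wz": the turn, a rotation vector about the tool's x, y, z in degrees. A call has exactly 10 rows; each row is the pose to reach, as a shift and turn from the pose commanded when the call began, along the tool's axes at that moment; what a row does not reach only later rows make up. A row lasts 1/8 s, in which the tool goes at most 62.5 mm and 10.7 degrees, less where a joint would pass 70% of its speed; a pose out of reach is approached as far as the arm can. A call with a gripper value outside its range is refused whole. OPENING is the finger opening in cm, from 0 to 8.76, set as the call begins (- or left out, the last holds). The fingers move at their own pace and stop on an object; FORCE is the grip in N (left out, the last holds). Time passes only in rows, so rows that repeat a pose let the fingers close, or fill a call up. It gives the time, the measured TCP pose, the force, the opening and the grip force at its end, in the units of the state.
- arm.get_state(): the state, without advancing time (a new reading comes with each control period).
- arm.grab_frame(name): name is "scene" or "side" or "wrist"; returns the picture (420x560x3 uint8, red, green, blue); there is no depth.
- arm.calibration(name): a dict with "fx", "fy", "cx", "cy" (pixels), "dist_coeffs" ([k1, k2, p1, p2, k3] as OpenCV has them; the pictures are not rectified), "world_from_camera" (4x4, takes a point from camera to world coordinates). Camera axes: x right, y down, z forward; pixel columns grow to the right and rows downward; lengths in m; the calibration is good to about 2 mm. A picture is of the moment at which its call begins: read the wrist's pose just before it. calibration takes no time and is no camera call; for the wrist camera it gives the pose at the moment of the call.
- arm.job_done(): hands the job in; it is judged then, once.
Trained networks look in the newest picture that a camera, given by its name, has taken for a name from the list of things; names that differ only in an ending like _2 or _b are one class to them, and where a whole thing is asked for, a point or a joint stands for the part that bears it (a point fixed in the world has none). Each returns a list of dicts, best first, with "confidence" (0 to 1); they miss things now and then, are a little off and sometimes report something else, mostly with a low value. They report only what shows in the picture. A call takes as long as a camera call. They do not tell look-alikes from the thing itself.
- arm.find_in(camera, query): "centre" ([x, y, z] in m, in world coordinates, good to about 4 mm: the middle of the surface that is visible of it).
- arm.masks_of(camera, query): "pixels" (420x560 bool, what is visible of it).
- arm.mark_of(camera, query): "centre" ([x, y, z] in m, in world coordinates, good to about 4 mm: a listed point, or the origin of a listed thing).
The state is a dict: "t": time; "q": joint angles; "qd": joint speeds; "joint_efforts": joint torques, N m; "eef_pos": TCP position; "ee_rot": TCP orientation; "force": force on the tool from outside, world axes, zero at the start; "moment": the same for the moment, N m; "width": finger opening in m; "gripper_force": force on a finger pad.
Only numpy, scipy, OpenCV 4.12 (cv2) and the standard library are available. Lean on these libraries where they do the work, as an engineer would, in place of code of your own. Each camera call takes 0.05 s, during which the arm holds its last target. There are 200 camera calls.

## Working session

There is one attempt and no reset: what is moved stays moved. The work goes in short steps, Python scripts to look and compute and a shell command to move; the robot and the scene stay as the last step left them, time stands still between calls to the robot, and variables do not carry over. Pictures are saved under pics/ and viewed, at most 10 in all, crops included, and the job is handed in when it is done.

```bash
mkdir -p pics; cat > h.py <<'E'
import numpy as np,cv2
from scipy.spatial.transform import Rotation as R
from station import arm
def save(cam,fn,crop=None,scale=1):
    im=arm.grab_frame(cam)[:,:,::-1]
    if crop: im=im[crop[1]:crop[3],crop[0]:crop[2]]
    cv2.imwrite('pics/'+fn,cv2.resize(im,None,fx=scale,fy=scale,interpolation=cv2.INTER_CUBIC))
def pix(cam,P):
    c=arm.calibration(cam);T=np.linalg.inv(c['world_from_camera'])
    K=np.array([[c['fx'],0,c['cx']],[0,c['fy'],c['cy']],[0,0,1.]])
    return cv2.projectPoints(np.atleast_2d(np.array(P,float)),cv2.Rodrigues(T[:3,:3])[0],T[:3,3],K,np.array(c['dist_coeffs'],float))[0][:,0]
def ray(cam,uv,z):
    c=arm.calibration(cam);T=np.array(c['world_from_camera'])
    K=np.array([[c['fx'],0,c['cx']],[0,c['fy'],c['cy']],[0,0,1.]])
    n=cv2.undistortPoints(np.array(uv,float).reshape(-1,1,2),K,np.array(c['dist_coeffs'],float))[:,0]
    d=np.c_[n,np.ones(len(n))]@T[:3,:3].T;o=T[:3,3]
    return o+d*((z-o[2])/d[:,2:])
def totool(P,rpy=None):
    "shift in cm in tool axes from measured pose; turn in deg"
    s=arm.get_state();
    Rt=rot(s['ee_rot']);out=np.round(Rt.inv().apply(np.array(P)-s['eef_pos'])*100,2)
    t=None if rpy is None else np.round((Rt.inv()*R.from_euler('xyz',rpy)).as_rotvec(degrees=True),1)
    return out,t
def rot(r):
    r=np.array(r); return R.from_matrix(r) if r.shape==(3,3) else (R.from_euler('xyz',r) if r.size==3 else R.from_quat(r))
E
python3 - <<'E'
from h import *
s=arm.get_state();print(s)
for c in('scene','side'):
    save(c,c+'0.png')
    k=arm.calibration(c);print(c,np.round(np.array(k['world_from_camera']),3).tolist(),k['fx'])
    for q in['mould','mould_push','mould_mid','dryer','dryer_step','dryer_bed','dryer_hood_edge','switch_box','selector_grip','plaster_bowl','small_glass','ink_bottle','tape_roll']:
        for d in arm.mark_of(c,q)[:3]:
            print(c,q,round(d['confidence'],2),np.round(d['centre'],3),pix(c,d['centre'])[0].round())
E
```

```text
{'t': 0.0, 'q': array([ 1.40612759e+00,  3.59372165e-01,  1.10460724e-02, -3.55472088e-04,
       -1.22407216e+00, -2.88108930e-01]), 'qd': array([ 0.00010963, -0.00044299,  0.00040614, -0.00242227,  0.00070478,
        0.00136098]), 'joint_efforts': array([-1.41306173e-03, -5.82718527e+01,  2.93050110e+01,  6.99699014e+00,
        6.95468858e-03, -1.54247537e-04]), 'eef_pos': array([0.29510331, 0.60656478, 0.24442564]), 'ee_rot': array([ 3.13996179e+00, -1.34824216e-04, -4.52898624e-01]), 'force': array([0.1223357 , 0.10293658, 0.53530906]), 'moment': array([0.0053002 , 0.00069674, 0.01506973]), 'gripper_force': 0.0, 'width': 0.0875428782689574}
scene [[-0.806, -0.22, 0.549, -0.48], [-0.591, 0.332, -0.735, 1.384], [-0.021, -0.917, -0.398, 0.991], [0.0, 0.0, 0.0, 1.0]] 489.31580948180914
scene mould 0.95 [0.809 0.222 0.002] [198. 265.]
scene mould 0.94 [ 0.358 -0.104  0.002] [338. 263.]
scene mould 0.68 [ 0.59  -0.035  0.009] [281. 253.]
scene mould_push 0.9 [ 0.567 -0.043  0.125] [286. 228.]
scene mould_push 0.6 [ 0.345 -0.132  0.122] [345. 235.]
scene mould_mid 0.83 [ 0.361 -0.108 
[... 1499 characters left out ...]
0.623 -0.019  0.016] [291. 262.]
side dryer_bed 0.92 [ 0.688 -0.012  0.014] [308. 261.]
side dryer_hood_edge 0.81 [ 0.547 -0.034  0.412] [271. 168.]
side switch_box 0.73 [0.343 0.418 0.007] [223. 209.]
side switch_box 0.7 [0.324 0.15  0.001] [214. 242.]
side switch_box 0.68 [0.448 0.264 0.004] [246. 227.]
side selector_grip 0.67 [0.324 0.152 0.083] [214. 224.]
side selector_grip 0.64 [0.445 0.262 0.082] [244. 211.]
side selector_grip 0.64 [0.344 0.416 0.085] [222. 193.]
side plaster_bowl 0.93 [ 0.487 -0.262  0.   ] [255. 307.]
side small_glass 0.47 [ 0.664 -0.273 -0.001] [307. 309.]
side ink_bottle 0.48 [ 0.652  0.301 -0.002] [293. 223.]
side tape_roll 0.56 [ 0.614 -0.37  -0.   ] [294. 328.]
```

View pics/scene0.png

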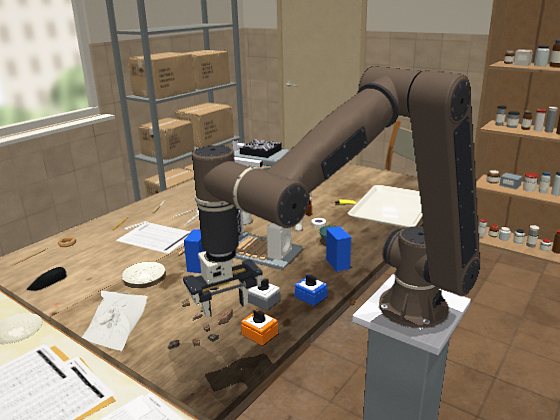

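View pics/side0.png

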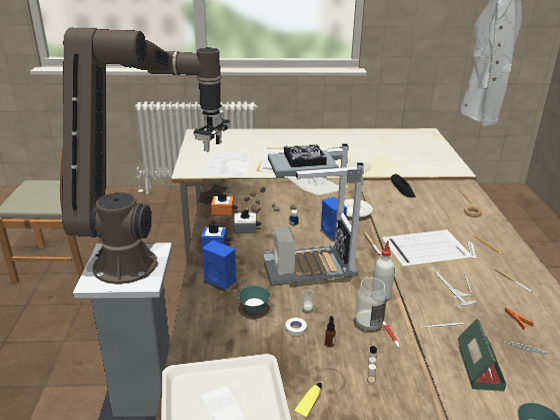

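The scene view shows a grey switch box (264,295), a blue one (311,290) and an orange one (261,328). In the side view they are at grey (245,220), blue (214,235) and orange (222,205). The white mould is at (284,250) on the stand, and the blue moulds are at (220,265) and (333,217). I choose the grey box and the white mould, and check them in one close crop.

```bash
python3 - <<'E'
from h import *
save('side','crop1.png',(195,145,375,290),4)
s=arm.get_state()
print(totool([0.40,0.26,0.27],[np.pi,0,0.6]), totool([0.446,0.263,0.2],[np.pi,0,1.05]))
k=arm.calibration('wrist');T=np.array(k['world_from_camera']);Rt=rot(s['ee_rot']).as_matrix()
print(np.round(Rt.T@(T[:3,3]-s['eef_pos']),3),np.round(Rt.T@T[:3,:3],2),k['fx'])
E
```

```text
(array([24.59, 26.62, -2.46]), array([  0. ,   0. , -60.3])) (array([28.6 , 24.33,  4.54]), array([  0. ,   0. , -86.1]))
[ 0.069  0.001 -0.139] [[-0.   -0.97 -0.26]
 [ 1.   -0.    0.  ]
 [-0.   -0.26  0.97]] 372.8293858071475
```

View pics/crop1.png

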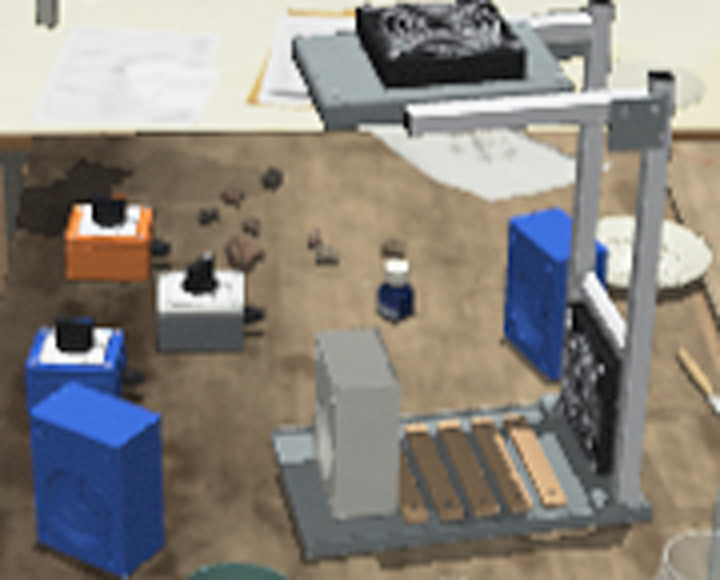

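The crop shows the grey box with its black handle at crop (200,285), and the white mould standing on the pan at (355,425) under the hood. The choice is confirmed, so I move over the selector.

```bash
python3 -m crank '[{"dx":3,"dy":2.5,"wz":-9},{"dx":6,"dy":5,"wz":-18},{"dx":9,"dy":7.5,"wz":-28},{"dx":12,"dy":10,"wz":-38},{"dx":15.5,"dy":13,"wz":-48},{"dx":19,"dy":16,"wz":-58},{"dx":22.5,"dy":19,"dz":1,"wz":-68},{"dx":25.5,"dy":21.7,"dz":2,"wz":-77},{"dx":28.6,"dy":24.3,"dz":3,"wz":-86},{"dx":28.6,"dy":24.3,"dz":3,"wz":-86}]' 6
python3 - <<'E'
from h import *
s=arm.get_state();print(s['t'],s['q'].round(3),s['eef_pos'],s['ee_rot'])
save('wrist','w1.png')
for q in['selector_grip','switch_box']:
    for d in arm.mark_of('wrist',q)[:3]: print(q,d['confidence'],np.round(d['centre'],4),pix('wrist',d['centre'])[0])
E
```

```text
1.45 [ 1.406  0.359  0.012 -0.    -1.224 -0.288] [0.29531087 0.60694209 0.24535171] [ 3.14158343e+00  7.15328648e-06 -4.52840172e-01]
selector_grip 0.73 [0.3431 0.4167 0.086 ] [476.19023487  34.48370764]
switch_box 0.93 [3.420e-01 4.151e-01 2.000e-04] [434.8219659   50.76953552]$[0]: bad value
```

View pics/w1.png

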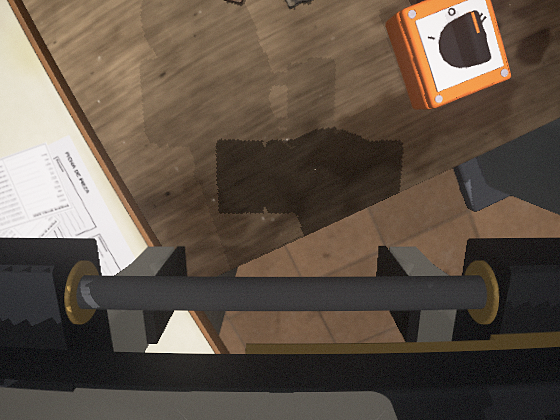

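The move was refused (the picture only shows the orange box at (455,45)), so I suspect every row needs all six keys.

```bash
python3 -m crank '[{"dx":3,"dy":2.5,"dz":0,"wx":0,"wy":0,"wz":-9},{"dx":6,"dy":5,"dz":0,"wx":0,"wy":0,"wz":-18},{"dx":9,"dy":7.5,"dz":0,"wx":0,"wy":0,"wz":-28},{"dx":12,"dy":10,"dz":0,"wx":0,"wy":0,"wz":-38},{"dx":15.5,"dy":13,"dz":0,"wx":0,"wy":0,"wz":-48},{"dx":19,"dy":16,"dz":0,"wx":0,"wy":0,"wz":-58},{"dx":22.5,"dy":19,"dz":1,"wx":0,"wy":0,"wz":-68},{"dx":25.5,"dy":21.7,"dz":2,"wx":0,"wy":0,"wz":-77},{"dx":28.6,"dy":24.3,"dz":3,"wx":0,"wy":0,"wz":-86},{"dx":28.6,"dy":24.3,"dz":3,"wx":0,"wy":0,"wz":-86}]' 6
python3 - <<'E'
from h import *
s=arm.get_state();print(s['t'],s['q'].round(3),s['eef_pos'],s['ee_rot'])
save('wrist','w2.png')
for q in['selector_grip','switch_box']:
    for d in arm.mark_of('wrist',q)[:3]: print(q,d['confidence'],np.round(d['centre'],4),pix('wrist',d['centre'])[0])
E
```

```text
t: 2.85
eef_pos: [0.4464, 0.2609, 0.2148]
ee_rot: [-3.141, 0.001, 1.047]
force: [-0.1, -0.4, 0.1]
width: 0.06
gripper_force: 0.0
2.85 [ 0.909  0.123 -0.376 -0.    -1.073  1.71 ] [0.44642072 0.26089818 0.21483102] [-3.14126264e+00  1.19174053e-03  1.04747725e+00]
selector_grip 0.8 [0.341  0.4136 0.0875] [49.88306486 99.99689053]
selector_grip 0.6 [0.443  0.2618 0.0849] [279.62075339 207.35713664]
switch_box 0.83 [0.4461 0.2634 0.0043] [282.36112796 183.25986251]
switch_box 0.79 [ 0.3198  0.1459 -0.0017] [236.18778613 330.29834763]
switch_box 0.69 [0.3417 0.415  0.0007] [104.5784234  100.11114141]
```

View pics/w2.png

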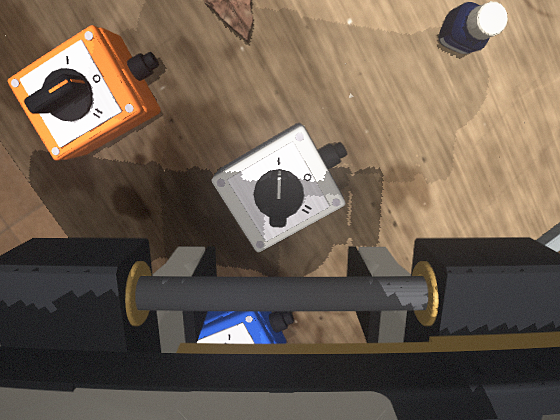

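The wrist view shows the grey box: the bar with its white line points up at (279,185), the screws are at (218,184), (299,130), (337,201) and (260,244), and the off ring is at (307,177).

```bash
python3 - <<'E'
from h import *
sc=ray('wrist',[(218,184),(299,130),(337,201),(260,244)],0.0575);print(sc.round(4),sc.mean(0))
print('yaw',np.degrees([np.arctan2(*(sc[1]-sc[0])[1::-1]),np.arctan2(*(sc[2]-sc[3])[1::-1]),np.arctan2(*(sc[1]-sc[2])[1::-1])-np.pi/2]))
m=ray('wrist',[(279,161),(307,177),(307,209)],0.0575);c=sc.mean(0)
for p in m: print(p.round(4),np.degrees(np.arctan2(*(p-c)[1::-1])))
b=ray('wrist',[(278.5,173),(278.5,198)],0.0875);print(b,np.degrees(np.arctan2(*(b[0]-b[1])[1::-1])))
E
```

```text
[[0.4056 0.2983 0.0575]
 [0.4838 0.3028 0.0575]
 [0.4827 0.2372 0.0575]
 [0.4086 0.2367 0.0575]] [0.44518924 0.26874621 0.0575    ]
yaw [ 3.36008974  0.41232958 -0.92891638]
[0.458  0.2896 0.0575] 58.49013195298846
[0.471  0.267  0.0575] -3.7916011068228688
[0.458  0.2436 0.0575] -62.93157139328117
[[0.455471   0.28563811 0.0875    ]
 [0.44612165 0.2695418  0.0875    ]] 59.85034307069219
```

```bash
python3 -m crank '[{"dx":0.2,"dy":-0.2,"dz":1,"wx":0,"wy":0,"wz":0},{"dx":0.4,"dy":-0.4,"dz":3,"wx":0,"wy":0,"wz":0},{"dx":0.4,"dy":-0.4,"dz":6,"wx":0,"wy":0,"wz":0},{"dx":0.4,"dy":-0.4,"dz":9,"wx":0,"wy":0,"wz":0},{"dx":0.4,"dy":-0.4,"dz":11,"wx":0,"wy":0,"wz":0},{"dx":0.4,"dy":-0.4,"dz":12,"wx":0,"wy":0,"wz":0},{"dx":0.4,"dy":-0.4,"dz":12.5,"wx":0,"wy":0,"wz":0},{"dx":0.4,"dy":-0.4,"dz":13,"wx":0,"wy":0,"wz":0},{"dx":0.4,"dy":-0.4,"dz":13,"wx":0,"wy":0,"wz":0},{"dx":0.4,"dy":-0.4,"dz":13,"wx":0,"wy":0,"wz":0}]' 5
Z='{}'; python3 -m crank '[{"dx":0,"dy":0,"dz":0,"wx":0,"wy":0,"wz":0},{"dx":0,"dy":0,"dz":0,"wx":0,"wy":0,"wz":0},{"dx":0,"dy":0,"dz":0,"wx":0,"wy":0,"wz":0},{"dx":0,"dy":0,"dz":0,"wx":0,"wy":0,"wz":0},{"dx":0,"dy":0,"dz":0,"wx":0,"wy":0,"wz":0},{"dx":0,"dy":0,"dz":0,"wx":0,"wy":0,"wz":0},{"dx":0,"dy":0,"dz":0,"wx":0,"wy":0,"wz":0},{"dx":0,"dy":0,"dz":0,"wx":0,"wy":0,"wz":0},{"dx":0,"dy":0,"dz":0,"wx":0,"wy":0,"wz":0},{"dx":0,"dy":0,"dz":0,"wx":0,"wy":0,"wz":0}]' 0 20
```

```text
t: 4.25
eef_pos: [0.4449, 0.269, 0.0858]
ee_rot: [3.141, -0.001, 1.048]
force: [1.0, -0.4, 0.6]
width: 0.05
gripper_force: 0.0
t: 5.5
eef_pos: [0.4471, 0.2677, 0.0855]
ee_rot: [3.138, -0.0, 1.049]
force: [16.5, -9.2, -7.6]
width: 0.0126
gripper_force: 20.0
```

```bash
python3 -m crank '[{"dx":0,"dy":0.25,"dz":0,"wx":0,"wy":0,"wz":0},{"dx":0,"dy":0.25,"dz":0,"wx":0,"wy":0,"wz":8},{"dx":0,"dy":0.25,"dz":0,"wx":0,"wy":0,"wz":16},{"dx":0,"dy":0.25,"dz":0,"wx":0,"wy":0,"wz":24},{"dx":0,"dy":0.25,"dz":0,"wx":0,"wy":0,"wz":32},{"dx":0,"dy":0.25,"dz":0,"wx":0,"wy":0,"wz":40},{"dx":0,"dy":0.25,"dz":0,"wx":0,"wy":0,"wz":48},{"dx":0,"dy":0.25,"dz":0,"wx":0,"wy":0,"wz":56},{"dx":0,"dy":0.25,"dz":0,"wx":0,"wy":0,"wz":60},{"dx":0,"dy":0.25,"dz":0,"wx":0,"wy":0,"wz":60}]'
```

```text
t: 6.75
eef_pos: [0.4488, 0.2648, 0.0855]
ee_rot: [3.137, -0.002, 0.0]
force: [18.9, -15.9, -4.4]
width: 0.0127
gripper_force: 20.0
```

```bash
python3 -m crank '[{"dx":0,"dy":0,"dz":0,"wx":0,"wy":0,"wz":0},{"dx":0,"dy":0,"dz":0,"wx":0,"wy":0,"wz":0},{"dx":0,"dy":0,"dz":0,"wx":0,"wy":0,"wz":0},{"dx":0,"dy":0,"dz":0,"wx":0,"wy":0,"wz":0},{"dx":0,"dy":0,"dz":-2,"wx":0,"wy":0,"wz":0},{"dx":0,"dy":0,"dz":-6,"wx":0,"wy":0,"wz":0},{"dx":0,"dy":0,"dz":-11,"wx":0,"wy":0,"wz":0},{"dx":0,"dy":0,"dz":-15,"wx":0,"wy":0,"wz":0},{"dx":0,"dy":0,"dz":-18,"wx":0,"wy":0,"wz":0},{"dx":0,"dy":0,"dz":-18,"wx":0,"wy":0,"wz":0}]' 5
python3 - <<'E'
from h import *
s=arm.get_state();print(s['t'],s['q'].round(3),s['eef_pos'],s['ee_rot'])
save('wrist','w3.png')
for q in['selector_grip','switch_box']:
    for d in arm.mark_of('wrist',q)[:2]: print(q,d['confidence'],np.round(d['centre'],4),pix('wrist',d['centre'])[0])
for c in('side',):
  arm.grab_frame(c)
  for q in['mould','mould_mid','mould_push','dryer','dryer_bed','dryer_step','dryer_hood_edge']:
    for d in arm.mark_of(c,q)[:3]: print(c,q,round(d['confidence'],2),np.round(d['centre'],4))
E
```

```text
t: 8.0
eef_pos: [0.4476, 0.2686, 0.2681]
ee_rot: [-3.138, -0.004, 0.002]
force: [-0.5, -0.1, -0.3]
width: 0.0497
gripper_force: 0.0
8.0 [ 9.170e-01  8.800e-02 -2.900e-01  1.000e-03 -1.188e+00  6.550e-01] [0.44762478 0.26859678 0.26809704] [-3.13778920e+00 -3.51796599e-03  1.62761735e-03]
selector_grip 0.75 [0.4479 0.262  0.0032] [286.31292825 171.96561473]
selector_grip 0.7 [0.4445 0.2613 0.0839] [288.23903609 190.97894263]
switch_box 0.94 [4.454e-01 2.623e-01 2.000e-04] [285.52604362 173.53523149]
switch_box 0.7 [0.3394 0.4162 0.0007] [154.59549515 262.88315495]
side mould 0.72 [ 0.5954 -0.035   0.0159]
side mould 0.69 [ 0.3564 -0.1006 -0.0024]
side mould 0.58 [ 0.8083  0.222  -0.0011]
side mould_mid 0.85 [0.8085 0.2218 0.0693]
side mould_mid 0.72 [ 0.3656 -0.102   0.0699]
side mould_mid 0.6 [ 0.597  -0.0347  0.077 ]
side mould_push 0.94 [ 0.3437 -0.132   0.116 ]
side mould_push 0.86 [0.7874 0.2116 0.119 ]
side mould_push 0.63 [ 0.5636 -0.0333  0.1267]
side dryer 0.95 [ 6.23e-01 -2.48e-02 -4.00e-04]
side dryer_bed 0.75 [ 0.6871 -0.0136  0.0179]
side dryer_step 0.7 [ 0.6264 -0.0186  0.0148]
side dryer_hood_edge 0.84 [ 0.5483 -0.0339  0.413 ]
```

View pics/w3.png

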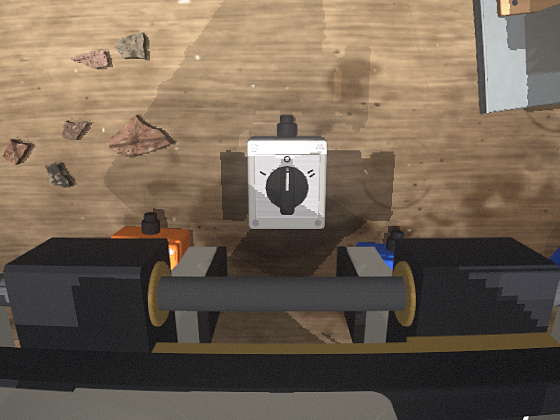

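The bar now points at the ring (288,160), so the selector is at off. Next I go to a leaned view and pushing pose in front of the mould.

```bash
python3 - <<'E'
from h import *
print(totool([0.47,-0.05,0.22],[np.pi,-0.44,0.14]))
E
```

```text
(array([ 2.29, 31.75,  4.52]), array([ 1.8, 25.2, -7.8]))
```

```bash
python3 -m crank '[{"dx":0.2,"dy":3.5,"dz":0,"wx":0.2,"wy":3,"wz":-1},{"dx":0.5,"dy":7,"dz":0,"wx":0.4,"wy":6,"wz":-2},{"dx":0.8,"dy":11,"dz":0,"wx":0.6,"wy":9,"wz":-3},{"dx":1,"dy":15,"dz":0.5,"wx":0.9,"wy":13,"wz":-4},{"dx":1.3,"dy":19,"dz":1,"wx":1.2,"wy":17,"wz":-5},{"dx":1.7,"dy":23,"dz":2,"wx":1.4,"wy":20,"wz":-6},{"dx":2,"dy":27,"dz":3,"wx":1.6,"wy":23,"wz":-7},{"dx":2.3,"dy":30,"dz":4,"wx":1.8,"wy":25,"wz":-7.8},{"dx":2.3,"dy":31.8,"dz":4.5,"wx":1.8,"wy":25,"wz":-7.8},{"dx":2.3,"dy":31.8,"dz":4.5,"wx":1.8,"wy":25,"wz":-7.8}]' 3
python3 - <<'E'
from h import *
s=arm.get_state();print(s['t'],s['q'].round(3),s['eef_pos'],s['ee_rot'])
save('wrist','w4.png')
for c in('wrist','scene'):
  if c=='scene':arm.grab_frame(c)
  for q in['mould','mould_mid','mould_push','dryer','dryer_bed','dryer_step','dryer_hood_edge']:
    for d in arm.mark_of(c,q)[:2]: print(c,q,round(d['confidence'],2),np.round(d['centre'],4))
E
```

```text
t: 9.8
eef_pos: [0.4699, -0.0516, 0.2201]
ee_rot: [-3.14, -0.437, 0.137]
force: [-0.8, 0.2, -0.2]
width: 0.0294
gripper_force: 0.0
9.8 [ 0.386 -0.217 -0.845  0.207 -0.527  1.165] [ 0.46988865 -0.0516155   0.22008959] [-3.14026738 -0.43658899  0.13652348]
wrist mould 0.85 [ 0.5921 -0.0338  0.0141]
wrist mould_push 0.7 [ 0.5673 -0.0384  0.1267]
scene mould 0.98 [ 0.5906 -0.0333  0.0093]
scene mould 0.86 [ 0.3563 -0.1061  0.0021]
scene mould_mid 0.71 [ 0.3625 -0.1081  0.0703]
scene mould_mid 0.62 [ 0.5892 -0.0368  0.0759]
scene mould_push 0.88 [ 0.3439 -0.1312  0.1216]
scene mould_push 0.74 [0.7803 0.2073 0.1169]
scene dryer 0.89 [ 0.6257 -0.0212 -0.0037]
scene dryer_bed 0.76 [ 0.6868 -0.0168  0.0168]
scene dryer_step 0.63 [ 0.6299 -0.0253  0.0132]
scene dryer_step 0.56 [ 0.5925 -0.0337  0.0078]
scene dryer_hood_edge 0.79 [ 0.5473 -0.0379  0.4118]
```

View pics/w4.png

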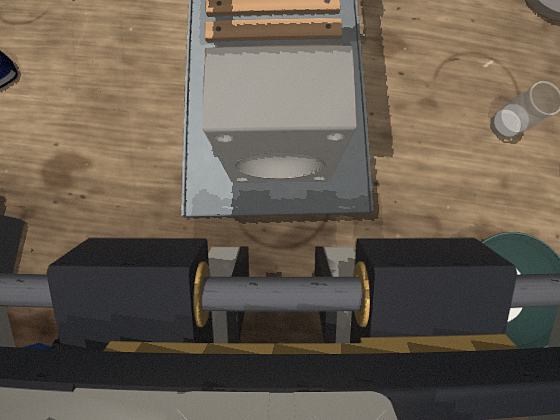

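The wrist view shows the mould's top face with corners near (207,50), (350,45), (355,128) and (205,130). The pan's front corners are at (183,216) and (372,210), and the slat ends are at (206,14) and (339,10).

```bash
python3 - <<'E'
from h import *
yaw=lambda a,b:np.degrees(np.arctan2(*(b-a)[1::-1]))
m=ray('wrist',[(207,50),(350,45),(355,128),(205,130)],.150)
print(m.round(4),m.mean(0),'mould yaw',yaw(m[1],m[0])-90,yaw(m[2],m[3])-90,yaw(m[3],m[0]),yaw(m[2],m[1]))
p=ray('wrist',[(183,215),(372,210),(190,5),(357,5)],.010)
print(p.round(4),'stand yaw',yaw(p[1],p[0])-90,yaw(p[0],p[2]),yaw(p[1],p[3]))
c=(p[0]+p[1])/2;print('front mid',c,np.linalg.norm(p[0]-p[1]))
a=np.radians(8);u=np.array([np.cos(a),np.sin(a)]);v=np.array([-u[1],u[0]])
print('stand origin',c[:2]+.095*u,'mould in stand',(m.mean(0)[:2]-c[:2])@u-.095,(m.mean(0)[:2]-c[:2])@v)
E
```

```text
[[ 0.6134  0.0205  0.15  ]
 [ 0.6305 -0.0751  0.15  ]
 [ 0.5709 -0.0842  0.15  ]
 [ 0.5562  0.0112  0.15  ]] [ 0.5927713  -0.03190642  0.15      ] mould yaw 10.177392713946631 8.7607046396826 9.273877128559748 8.669833942222745
[[ 0.5165  0.0554  0.01  ]
 [ 0.5477 -0.131   0.01  ]
 [ 0.7556  0.095   0.01  ]
 [ 0.7814 -0.0936  0.01  ]] stand yaw 9.510293819588128 9.393825244373495 9.085981906063163
front mid [ 0.53207454 -0.03779469  0.01      ] 0.18897643590915436
stand origin [ 0.62615    -0.02457324] mould in stand -0.034074447749008537 -0.0026163950111968114
```

```bash
python3 - <<'E'
from h import *
print(totool([0.52,-0.0438,0.138],[np.pi,-0.61,0.162]))
E
```

```text
(array([1.07, 0.05, 9.59]), array([ 0.6,  9.9, -1.1]))
```

```bash
python3 -m crank '[{"dx":0.1,"dy":0,"dz":1,"wx":0.1,"wy":2,"wz":-0.2},{"dx":0.2,"dy":0,"dz":2,"wx":0.2,"wy":4,"wz":-0.4},{"dx":0.3,"dy":0,"dz":3.5,"wx":0.3,"wy":6,"wz":-0.6},{"dx":0.5,"dy":0,"dz":5,"wx":0.4,"wy":8,"wz":-0.8},{"dx":0.7,"dy":0,"dz":6.5,"wx":0.6,"wy":9.9,"wz":-1.1},{"dx":0.9,"dy":0,"dz":8,"wx":0.6,"wy":9.9,"wz":-1.1},{"dx":1,"dy":0,"dz":9,"wx":0.6,"wy":9.9,"wz":-1.1},{"dx":1.1,"dy":0,"dz":9.6,"wx":0.6,"wy":9.9,"wz":-1.1},{"dx":1.1,"dy":0,"dz":9.6,"wx":0.6,"wy":9.9,"wz":-1.1},{"dx":1.1,"dy":0,"dz":9.6,"wx":0.6,"wy":9.9,"wz":-1.1}]' 2
python3 - <<'E'
from h import *
s=arm.get_state();print(s['q'].round(3))
Rt=rot(s['ee_rot']).as_matrix();print('1cm fwd, 1cm up in tool:',(Rt.T@[.987,.162,0]).round(3),(Rt.T@[0,0,1]).round(3))
print(totool([0.5445,-.040,.138],[np.pi,-.61,.162]))
m=arm.grab_frame('wrist')
for q in['mould_push']:
    for d in arm.mark_of('wrist',q)[:2]: print(q,round(d['confidence'],2),np.round(d['centre'],4))
E
```

```text
t: 11.85
eef_pos: [0.5209, -0.059, 0.1543]
ee_rot: [-3.101, -0.587, 0.162]
force: [-0.2, -1.0, 0.9]
width: 0.0201
gripper_force: 0.0
[ 0.237 -0.037 -1.016  0.364 -0.003  1.144]
1cm fwd, 1cm up in tool: [0.833 0.022 0.554] [ 0.554 -0.034 -0.832]
(array([ 1.29, -1.38,  2.88]), array([-2.3,  1.3, -0. ]))
mould_push 0.93 [ 0.5669 -0.0369  0.1247]
```

The arm hit its wrist limits at 35° lean, so I reduce to about 27° and re-measure.

```bash
python3 -m crank '[{"dx":0,"dy":0,"dz":-0.2,"wx":0,"wy":-1,"wz":0},{"dx":0,"dy":0,"dz":-0.4,"wx":0,"wy":-2,"wz":0},{"dx":0,"dy":0,"dz":-0.6,"wx":0,"wy":-3,"wz":0},{"dx":0,"dy":0,"dz":-0.8,"wx":0,"wy":-4,"wz":0},{"dx":0,"dy":0,"dz":-1,"wx":0,"wy":-5,"wz":0},{"dx":0,"dy":0,"dz":-1,"wx":0,"wy":-6,"wz":0},{"dx":0,"dy":0,"dz":-1,"wx":0,"wy":-7,"wz":0},{"dx":0,"dy":0,"dz":-1,"wx":0,"wy":-8,"wz":0},{"dx":0,"dy":0,"dz":-1,"wx":0,"wy":-8,"wz":0},{"dx":0,"dy":0,"dz":-1,"wx":0,"wy":-8,"wz":0}]'
python3 - <<'E'
from h import *
s=arm.get_state();print(s['q'].round(3))
print(totool([0.531,-.0421,.141],[np.pi,-.47,.162]))
E
```

```text
t: 13.2
eef_pos: [0.5153, -0.0606, 0.1619]
ee_rot: [-3.104, -0.447, 0.168]
force: [-0.4, -0.2, 0.4]
width: 0.0198
gripper_force: 0.0
[ 0.265 -0.025 -0.776  0.013 -0.372  1.471]
(array([ 0.77, -1.46,  2.75]), array([-2.3,  1.4,  0.3]))
```

```bash
python3 -m crank '[{"dx":0.1,"dy":-0.2,"dz":0.4,"wx":-0.3,"wy":0.2,"wz":0},{"dx":0.2,"dy":-0.5,"dz":0.8,"wx":-0.6,"wy":0.4,"wz":0},{"dx":0.3,"dy":-0.8,"dz":1.2,"wx":-1,"wy":0.6,"wz":0.1},{"dx":0.4,"dy":-1.1,"dz":1.6,"wx":-1.4,"wy":0.8,"wz":0.2},{"dx":0.5,"dy":-1.3,"dz":2,"wx":-1.8,"wy":1,"wz":0.3},{"dx":0.6,"dy":-1.46,"dz":2.4,"wx":-2.1,"wy":1.2,"wz":0.3},{"dx":0.7,"dy":-1.46,"dz":2.6,"wx":-2.3,"wy":1.4,"wz":0.3},{"dx":0.77,"dy":-1.46,"dz":2.75,"wx":-2.3,"wy":1.4,"wz":0.3},{"dx":0.77,"dy":-1.46,"dz":2.75,"wx":-2.3,"wy":1.4,"wz":0.3},{"dx":0.77,"dy":-1.46,"dz":2.75,"wx":-2.3,"wy":1.4,"wz":0.3}]'
python3 - <<'E'
from h import *
s=arm.get_state();print(s['q'].round(3))
Rt=rot(s['ee_rot']).as_matrix();print('1cm fwd, 1cm up in tool:',(Rt.T@[.987,.162,0]).round(3),(Rt.T@[0,0,1]).round(3))
print(totool([0.546,-.0397,.141],[np.pi,-.47,.162]))
E
```

```text
t: 14.45
eef_pos: [0.5313, -0.042, 0.1413]
ee_rot: [-3.141, -0.471, 0.161]
force: [-0.6, -0.2, 0.3]
width: 0.0199
gripper_force: 0.0
[ 0.291  0.012 -0.972  0.462 -0.132  0.996]
1cm fwd, 1cm up in tool: [ 0.891 -0.001  0.454] [ 0.454 -0.    -0.891]
(array([1.31, 0.01, 0.7 ]), array([ 0. , -0.1, -0. ]))
```

Now a slow push forward along the stand axis, 2.5 cm.

```bash
python3 -m crank '[{"dx":0.27,"dy":0,"dz":0.14,"wx":0,"wy":0,"wz":0},{"dx":0.53,"dy":0,"dz":0.27,"wx":0,"wy":0,"wz":0},{"dx":0.8,"dy":0,"dz":0.41,"wx":0,"wy":0,"wz":0},{"dx":1.0,"dy":0,"dz":0.51,"wx":0,"wy":0,"wz":0},{"dx":1.2,"dy":0,"dz":0.61,"wx":0,"wy":0,"wz":0},{"dx":1.4,"dy":0,"dz":0.71,"wx":0,"wy":0,"wz":0},{"dx":1.6,"dy":0,"dz":0.82,"wx":0,"wy":0,"wz":0},{"dx":1.8,"dy":0,"dz":0.92,"wx":0,"wy":0,"wz":0},{"dx":2.0,"dy":0,"dz":1.02,"wx":0,"wy":0,"wz":0},{"dx":2.23,"dy":0,"dz":1.14,"wx":0,"wy":0,"wz":0}]'
```

```text
t: 15.7
eef_pos: [0.556, -0.038, 0.1412]
ee_rot: [-3.142, -0.471, 0.161]
force: [-2.0, -0.2, 1.1]
width: 0.0201
gripper_force: 1.2
```

```bash
python3 -m crank '[{"dx":0.3,"dy":0,"dz":0.07,"wx":0,"wy":0,"wz":0},{"dx":0.6,"dy":0,"dz":0.14,"wx":0,"wy":0,"wz":0},{"dx":0.9,"dy":0,"dz":0.21,"wx":0,"wy":0,"wz":0},{"dx":1.2,"dy":0,"dz":0.28,"wx":0,"wy":0,"wz":0},{"dx":1.5,"dy":0,"dz":0.35,"wx":0,"wy":0,"wz":0},{"dx":1.8,"dy":0,"dz":0.42,"wx":0,"wy":0,"wz":0},{"dx":2.1,"dy":0,"dz":0.49,"wx":0,"wy":0,"wz":0},{"dx":2.4,"dy":0,"dz":0.56,"wx":0,"wy":0,"wz":0},{"dx":2.7,"dy":0,"dz":0.63,"wx":0,"wy":0,"wz":0},{"dx":3.0,"dy":0,"dz":0.7,"wx":0,"wy":0,"wz":0}]'
python3 - <<'E'
from h import *
arm.grab_frame('side')
for q in['mould_mid','mould_push','mould']:
    for d in arm.mark_of('side',q)[:3]: print(q,round(d['confidence'],2),np.round(d['centre'],4))
E
```

```text
t: 16.95
eef_pos: [0.5855, -0.0332, 0.1484]
ee_rot: [-3.142, -0.471, 0.161]
force: [-0.4, 0.1, 0.3]
width: 0.0201
gripper_force: 0.2
mould_mid 0.97 [ 0.6231 -0.0296  0.087 ]
mould_mid 0.83 [ 0.3661 -0.1052  0.0685]
mould_mid 0.69 [ 0.6055 -0.0302  0.1431]
mould_push 0.92 [ 0.6041 -0.0259  0.1433]
mould_push 0.91 [0.7852 0.2099 0.1197]
mould_push 0.84 [ 0.3447 -0.1314  0.1169]
mould 0.65 [ 0.5967 -0.0365  0.0251]
mould 0.65 [ 0.3572 -0.1008 -0.0004]
mould 0.65 [ 0.8061  0.2229 -0.0016]
```

Tipping nicely at low force. Continue slowly.

```bash
python3 -m crank '[{"dx":0.25,"dy":0,"dz":0.1,"wx":0,"wy":0,"wz":0},{"dx":0.5,"dy":0,"dz":0.2,"wx":0,"wy":0,"wz":0},{"dx":0.75,"dy":0,"dz":0.3,"wx":0,"wy":0,"wz":0},{"dx":1.0,"dy":0,"dz":0.4,"wx":0,"wy":0,"wz":0},{"dx":1.25,"dy":0,"dz":0.5,"wx":0,"wy":0,"wz":0},{"dx":1.5,"dy":0,"dz":0.6,"wx":0,"wy":0,"wz":0},{"dx":1.75,"dy":0,"dz":0.7,"wx":0,"wy":0,"wz":0},{"dx":2,"dy":0,"dz":0.8,"wx":0,"wy":0,"wz":0},{"dx":2.25,"dy":0,"dz":0.9,"wx":0,"wy":0,"wz":0},{"dx":2.5,"dy":0,"dz":1.0,"wx":0,"wy":0,"wz":0}]'
python3 - <<'E'
from h import *
save('side','crop2.png',(195,145,375,290),4)
for q in['mould_mid','mould']:
    for d in arm.mark_of('side',q)[:3]: print(q,round(d['confidence'],2),np.round(d['centre'],4))
print(arm.get_state()['force'])
E
```

```text
t: 18.4
eef_pos: [0.6121, -0.0288, 0.151]
ee_rot: [-3.142, -0.471, 0.161]
force: [-0.6, -0.2, 0.9]
width: 0.0197
gripper_force: 0.0
mould_mid 0.96 [0.8097 0.2207 0.0679]
mould_mid 0.93 [ 0.6775 -0.021   0.0462]
mould 0.87 [ 0.3589 -0.0993 -0.002 ]
mould 0.79 [ 0.605  -0.0351  0.0522]
mould 0.65 [8.091e-01 2.203e-01 8.000e-04]
[-0.25325915  0.5201028  -0.15674676]
```

View pics/crop2.png

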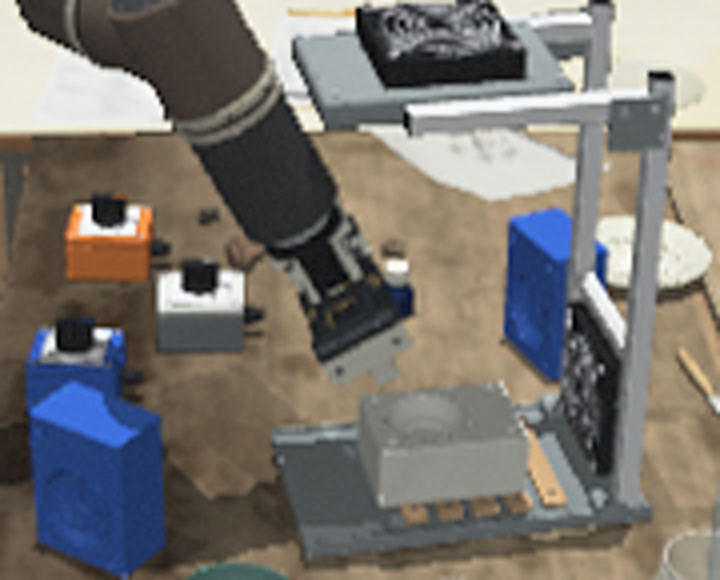

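The crop shows the mould lying flat on the slats with its hollow up at (440,440), and the fingers clear of it. I back off and check its position with the wrist camera.

```bash
python3 -m crank '[{"dx":-0.3,"dy":0,"dz":-0.8,"wx":0,"wy":0,"wz":0},{"dx":-1,"dy":0,"dz":-2.2,"wx":0,"wy":0,"wz":0},{"dx":-1.8,"dy":0,"dz":-4,"wx":0,"wy":0,"wz":0},{"dx":-2.6,"dy":0,"dz":-6,"wx":0,"wy":0,"wz":0},{"dx":-3.4,"dy":0,"dz":-7.7,"wx":0,"wy":0,"wz":0},{"dx":-4.2,"dy":0,"dz":-9.4,"wx":0,"wy":0,"wz":0},{"dx":-5,"dy":0,"dz":-11,"wx":0,"wy":0,"wz":0},{"dx":-5.3,"dy":0,"dz":-11.7,"wx":0,"wy":0,"wz":0},{"dx":-5.3,"dy":0,"dz":-11.7,"wx":0,"wy":0,"wz":0},{"dx":-5.3,"dy":0,"dz":-11.7,"wx":0,"wy":0,"wz":0}]' 5
python3 - <<'E'
from h import *
save('wrist','w5.png')
for c in('wrist','scene','side'):
  if c!='wrist':arm.grab_frame(c)
  for q in['mould_mid','dryer_bed']:
    for d in arm.mark_of(c,q)[:3]:
      if abs(d['centre'][0]-.68)<.06 and abs(d['centre'][1])<.1:print(c,q,round(d['confidence'],2),np.round(d['centre'],4))
print(totool([0.447,0.2625,0.20],[np.pi,0,0]))
E
```

```text
t: 19.8
eef_pos: [0.5129, -0.0449, 0.2309]
ee_rot: [-3.142, -0.471, 0.162]
force: [-1.0, -0.4, 0.3]
width: 0.0498
gripper_force: 0.0
wrist mould_mid 0.78 [ 0.6726 -0.0197  0.0457]
scene mould_mid 0.84 [ 0.6703 -0.0258  0.049 ]
scene dryer_bed 0.76 [ 0.6857 -0.0173  0.0136]
side mould_mid 0.93 [ 0.6782 -0.0221  0.0457]
side dryer_bed 0.95 [ 0.6891 -0.0143  0.0146]
(array([ -2.79, -31.41,   2.05]), array([ -2.2, -26.9,   9.1]))
```

View pics/w5.png

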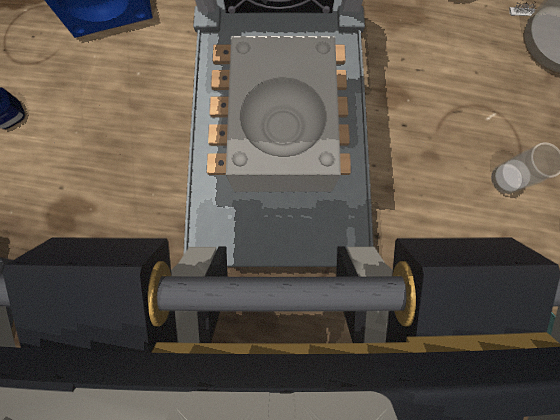

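The wrist view shows the mould square on the slats. Its top face corners are at about (232,37), (335,37), (341,174) and (227,178), with five slat ends showing at left and right.

```bash
python3 - <<'E'
from h import *
yaw=lambda a,b:np.degrees(np.arctan2(*(b-a)[1::-1]))
m=ray('wrist',[(232,37),(335,37),(341,174),(227,178)],.078)
print(m.round(4),'yaw',yaw(m[3],m[0]),yaw(m[2],m[1]),yaw(m[2],m[3])-90,'size',np.linalg.norm(m[3]-m[0]),np.linalg.norm(m[3]-m[2]))
s=ray('wrist',[(207,174),(350,174),(214,44),(345,44)],.018)  # slat bed corners
print(s.round(4),yaw(s[0],s[2]),'front-back',np.linalg.norm(s[2]-s[0]),np.linalg.norm(s[1]-s[0]))
a=np.radians(9.3);u=np.array([np.cos(a),np.sin(a)]);v=np.array([-u[1],u[0]])
f=(s[0]+s[1])[:2]/2;b=(s[2]+s[3])[:2]/2;bed=(f+b)/2+(-.077+.062)*u
d=m.mean(0)[:2]-bed;print('mould',m.mean(0),'bed',bed,'rel',d@u,d@v)
E
```

```text
[[ 0.7324  0.0384  0.078 ]
 [ 0.7483 -0.0589  0.078 ]
 [ 0.6129 -0.0811  0.078 ]
 [ 0.5936  0.0155  0.078 ]] yaw 9.37088723163679 9.338671265940139 11.335384230992986 size 0.14073153710108796 0.0984955035849395
[[ 0.6107  0.0486  0.018 ]
 [ 0.6344 -0.0973  0.018 ]
 [ 0.7634  0.0732  0.018 ]
 [ 0.7873 -0.0738  0.018 ]] 9.124022589143683 front-back 0.15469462567222156 0.14782757753341758
mould [ 0.6718218  -0.02154004  0.078     ] bed [ 0.68415485 -0.0147427 ] rel -0.013269421855961838 -0.004714918854976745
```

The mould lies about 14 mm from the bed point and square to the stand, within tolerance. Back to the selector.

```bash
python3 -m crank '[{"dx":-0.2,"dy":-3.5,"dz":0,"wx":-0.2,"wy":-3,"wz":1},{"dx":-0.5,"dy":-7,"dz":0,"wx":-0.5,"wy":-6,"wz":2},{"dx":-0.8,"dy":-11,"dz":0,"wx":-0.8,"wy":-9,"wz":3},{"dx":-1.2,"dy":-15,"dz":0,"wx":-1,"wy":-13,"wz":4.5},{"dx":-1.6,"dy":-19,"dz":0.5,"wx":-1.4,"wy":-17,"wz":6},{"dx":-2,"dy":-23,"dz":1,"wx":-1.7,"wy":-21,"wz":7},{"dx":-2.4,"dy":-27,"dz":1.5,"wx":-2,"wy":-24,"wz":8},{"dx":-2.8,"dy":-30,"dz":2,"wx":-2.2,"wy":-26.9,"wz":9.1},{"dx":-2.8,"dy":-31.4,"dz":2,"wx":-2.2,"wy":-26.9,"wz":9.1},{"dx":-2.8,"dy":-31.4,"dz":2,"wx":-2.2,"wy":-26.9,"wz":9.1}]' 5
python3 - <<'E'
from h import *
arm.grab_frame('wrist')
for d in arm.mark_of('wrist','selector_grip')[:2]: print(round(d['confidence'],2),np.round(d['centre'],4))
print(totool([0.447,0.2625,0.0848],[np.pi,0,0]))
E
```

```text
t: 21.5
eef_pos: [0.4466, 0.2627, 0.2004]
ee_rot: [3.141, -0.001, 0.001]
force: [0.2, -0.7, 0.3]
width: 0.0502
gripper_force: 0.0
0.58 [0.4441 0.2607 0.0815]
(array([ 0.04, -0.09, 11.59]), array([ 0. , -0.1, -0. ]))
```

```bash
python3 -m crank '[{"dx":0,"dy":0,"dz":1.5,"wx":0,"wy":0,"wz":0},{"dx":0,"dy":0,"dz":4,"wx":0,"wy":0,"wz":0},{"dx":0,"dy":0,"dz":6.5,"wx":0,"wy":0,"wz":0},{"dx":0,"dy":0,"dz":9,"wx":0,"wy":0,"wz":0},{"dx":0,"dy":0,"dz":10.5,"wx":0,"wy":0,"wz":0},{"dx":0,"dy":0,"dz":11,"wx":0,"wy":0,"wz":0},{"dx":0,"dy":0,"dz":11.4,"wx":0,"wy":0,"wz":0},{"dx":0,"dy":0,"dz":11.5,"wx":0,"wy":0,"wz":0},{"dx":0,"dy":0,"dz":11.5,"wx":0,"wy":0,"wz":0},{"dx":0,"dy":0,"dz":11.5,"wx":0,"wy":0,"wz":0}]' 4
python3 -m crank '[{"dx":0,"dy":0,"dz":0,"wx":0,"wy":0,"wz":0},{"dx":0,"dy":0,"dz":0,"wx":0,"wy":0,"wz":0},{"dx":0,"dy":0,"dz":0,"wx":0,"wy":0,"wz":0},{"dx":0,"dy":0,"dz":0,"wx":0,"wy":0,"wz":0},{"dx":0,"dy":0,"dz":0,"wx":0,"wy":0,"wz":0},{"dx":0,"dy":0,"dz":0,"wx":0,"wy":0,"wz":0},{"dx":0,"dy":0,"dz":0,"wx":0,"wy":0,"wz":0},{"dx":0,"dy":0,"dz":0,"wx":0,"wy":0,"wz":0},{"dx":0,"dy":0,"dz":0,"wx":0,"wy":0,"wz":0},{"dx":0,"dy":0,"dz":0,"wx":0,"wy":0,"wz":0}]' 0 20
```

```text
t: 22.85
eef_pos: [0.4469, 0.2625, 0.086]
ee_rot: [-3.141, -0.001, -0.0]
force: [0.9, -0.3, -0.0]
width: 0.0399
gripper_force: 0.0
t: 24.1
eef_pos: [0.4469, 0.2642, 0.0857]
ee_rot: [-3.139, -0.001, -0.0]
force: [-2.7, 7.4, -1.8]
width: 0.013
gripper_force: 20.0
```

```bash
python3 -m crank '[{"dx":0,"dy":-0.15,"dz":0,"wx":0,"wy":0,"wz":4},{"dx":0,"dy":-0.15,"dz":0,"wx":0,"wy":0,"wz":12},{"dx":0,"dy":-0.15,"dz":0,"wx":0,"wy":0,"wz":20},{"dx":0,"dy":-0.15,"dz":0,"wx":0,"wy":0,"wz":28},{"dx":0,"dy":-0.15,"dz":0,"wx":0,"wy":0,"wz":36},{"dx":0,"dy":-0.15,"dz":0,"wx":0,"wy":0,"wz":43},{"dx":0,"dy":-0.15,"dz":0,"wx":0,"wy":0,"wz":50},{"dx":0,"dy":-0.15,"dz":0,"wx":0,"wy":0,"wz":55},{"dx":0,"dy":-0.15,"dz":0,"wx":0,"wy":0,"wz":59},{"dx":0,"dy":-0.15,"dz":0,"wx":0,"wy":0,"wz":60}]'
python3 -m crank '[{"dx":0,"dy":0,"dz":0,"wx":0,"wy":0,"wz":0},{"dx":0,"dy":0,"dz":0,"wx":0,"wy":0,"wz":0},{"dx":0,"dy":0,"dz":0,"wx":0,"wy":0,"wz":0},{"dx":0,"dy":0,"dz":0,"wx":0,"wy":0,"wz":0},{"dx":0,"dy":0,"dz":-2,"wx":0,"wy":0,"wz":0},{"dx":0,"dy":0,"dz":-6,"wx":0,"wy":0,"wz":0},{"dx":0,"dy":0,"dz":-11,"wx":0,"wy":0,"wz":0},{"dx":0,"dy":0,"dz":-15,"wx":0,"wy":0,"wz":0},{"dx":0,"dy":0,"dz":-15,"wx":0,"wy":0,"wz":0},{"dx":0,"dy":0,"dz":-15,"wx":0,"wy":0,"wz":0}]' 5
python3 - <<'E'
from h import *
save('wrist','w6.png')
arm.grab_frame('side')
for d in arm.mark_of('side','mould_mid')[:3]: print(round(d['confidence'],2),np.round(d['centre'],4))
E
```

```text
t: 25.35
eef_pos: [0.4463, 0.2635, 0.0857]
ee_rot: [3.141, -0.001, -1.048]
force: [-3.2, -0.8, 5.1]
width: 0.0131
gripper_force: 20.0
t: 26.6
eef_pos: [0.4463, 0.2637, 0.2351]
ee_rot: [3.142, -0.0, -1.048]
force: [-0.6, 0.2, -0.5]
width: 0.0499
gripper_force: 0.0
0.86 [ 0.3666 -0.1024  0.0697]
0.78 [0.8105 0.22   0.0716]
0.68 [ 0.6782 -0.0232  0.0465]
```

View pics/w6.png

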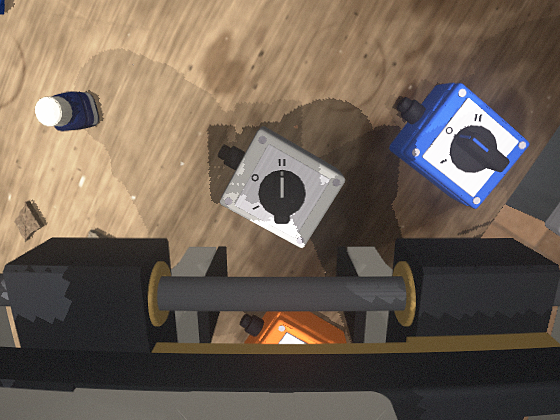

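The handle now points at the double dash at (282,163), the mould hasn't moved, and the arm is clear of everything.

```bash
python3 -c "
from station import arm
print(arm.job_done())"
```

```text
the job is handed in; nothing more can be done
None
```

The job is handed in, with no verdict returned: selector turned to off, mould tipped flat on its back (hollow up, square to the stand, about 14 mm from the bed point), then the selector turned to the overhead fan, at about 27 s of the 72 s allowed.

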